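Set the dust inlet's shutter to its pin and start the extractor

ROBOT

A 6-joint arm with a two-finger parallel gripper is mounted at the origin on the work surface. World frame = base frame: x ahead of the robot, y to its left, z up, the work surface at z = 0. Lengths are in m, angles in rad, forces in N, time in s.
With the tool pointing down it reaches from about 0.275 to 0.975 m from the base axis. Payload 8.4 kg.
Tool frame: the origin (TCP) lies at the very end of the fingers, on their centre line; the grasp point (between the pads) lies 19 mm behind it; z points along the fingers, y is the line along which they close (so a half turn about z gives the same grasp; the last joint's range is limited). The gripper opens to 92 mm and grips with 3 to 60 N. Pads are 20 mm wide; open, the fingers measure 128 mm over their backs; the gripper's body (75 mm by 189 mm) begins 69 mm behind the grasp point.
Start: joints at [-1.116, 0.353, 1.633, -0, 1.155, -0.002], TCP at [0.276, -0.561, 0.215] pointing down, gripper open.
Joint ranges: [-2.63, 2.63], [-0.92, 2.1], [0.06, 2.66], [-1.3, 4.44], [0, 2.69], [-3.02, 3.02]. Speed limits (rad/s): [2.22, 2.22, 2.79, 3.14, 3.14, 3.14].

INTERFACE

Orientations are given as a unit quaternion [x, y, z, w].
In Python, from workcell import read_state, vision, manip gives the robot as it stands. The module is installed in compiled form; this text tells all that it offers.
- The arm moves only by the tool jog_arm, never from a script. Its argument "rows" is a list of rows, each an object with "jaw": the closure, from 0 (fully open) to 1 (shut); "xyz": the shift along the world's x, y, z in m, a list of three; "yaw": the turn about the world's z in degrees. In form: [{"jaw": jaw, "xyz": [dx, dy, dz], "yaw": yaw}, ...]. A call has 1 to 20 rows; each row shifts and turns the commanded pose from where the row before left it; what a row does not reach is not made up. A row lasts 1/8 s, in which the tool goes at most 62.5 mm and 10.7 degrees, less where a joint would pass 70% of its speed; a pose out of reach is approached as far as the arm can. A call is refused whole if a number of a shift passes 0.0625 or a number of a turn 10.7, either way. A call with a gripper value outside its range is refused whole. The fingers move at their own pace and stop on an object; "force" is the grip in N (left out, the last holds). Time passes only in rows, so rows that do not move let the fingers close. It gives the time, the measured TCP pose, the force, the opening and the grip force at its end, in the units of the state.
- read_state(): the state, without advancing time (a new reading comes with each control period).
- vision.capture(name): name is "side" or "top" or "wrist"; returns a dict with "frame" (384x512x3 uint8, red, green, blue), "K" (3x3 intrinsics, pixels), "R" (3x3) and "t" (3): a world point X has camera coordinates R X + t; the wrist camera has in their place "tool_from_camera" (4x4, takes a point from camera to tool coordinates, whose origin is the TCP and whose axes are the flange's). Camera axes: x right, y down, z forward; pixel columns grow to the right and rows downward; lengths in m; the calibration is good to about 2 mm. A picture is of the moment at which its call begins: read the wrist's pose just before it. There is no depth.
- manip.finish_job(): hands the job in; it is judged then, once.
The state is a dict: "clock": time; "joints": joint angles; "joint_vel": joint speeds; "joint_torque": joint torques, N m; "tool_pos": TCP position; "ee_rot": TCP orientation; "ft_force": force on the tool from outside, world axes, zero at the start; "ft_torque": the same for the moment, N m; "gripper_width": finger opening in m; "gripper_force": force on a finger pad.
Only numpy, scipy, OpenCV 4.12 (cv2) and the standard library are available. Lean on these libraries where they do the work, as an engineer would, in place of code of your own. Each camera call takes 0.05 s, during which the arm holds its last target. There are 200 camera calls.

TASK

Get the bench's dust extraction ready: with a fingertip, push the upright lever tab round the scale of the round suction inlet until its pointer is squarely in line with the setting pin (the tall steel pin; the other scale holes carry flat screws), without gripping the tab between the fingers. Then, only once it is set, press the start button on the small switch box fully down and let it go. Leave the tools lying around where they are and the shutter on its setting.

Things in the scene. Friction and masses are not known exactly. Their poses are not given: they have to be found in the camera images.
- shutter (a joint): Angle of the inlet's aluminium shutter ring with its lever, rad: 0 shut, 2.1 fully open (stops at both ends). It grows counter-clockwise seen from above. It turns stiffly about a vertical axis (about 0.22 N m, so 2 to 3 N at the tab) and stays where it is left.
- shutter_axis (a point): Centre of the grey round inlet, on the shutter's turning axis, at the top face of the collar (40 mm above the table). The collar is 284 mm across, fixed to the table; the shutter ring on it is 178 mm across, its top 52 mm above the table. The scale lies on the side of the collar that is nearer the robot.
- lever (a point): Centre of the side faces of the upright steel lever tab, 101 mm from the shutter axis and 86 mm above the table. The tab is 22 mm radially, 12 mm thick along the arc, and free from 52 to 108 mm above the table.
- lever_ccw_face: The half of the tab (6 mm thick) that leads when the shutter turns counter-clockwise; pushing on it turns the shutter clockwise. Its origin lies on the shutter axis at table height; its x axis points from the axis out through the tab, z up.
- lever_cw_face: The other half of the tab; pushing on it turns the shutter counter-clockwise (opens). Origin and axes as the first half.
- pointer (a point): Aiming point of the lever's pointer: straight out beyond the tab and the pointer's nose, 127 mm from the shutter axis, on the circle of scale holes, 42 mm above the table. It turns with the lever; it coincides in plan with the pin when the shutter is set.
- pin (a point): Near the top of the setting pin, on its axis, 60 mm above the table. Plain steel pin, 8 mm thick with a 13 mm foot, rising 22 mm above the collar (to 62 mm above the table), screwed fast in one of four scale holes, 127 mm from the shutter axis; the other three holes carry flat screw heads 11 mm across and 3.5 mm high.
- start_top (a point): Centre of the top of the start button, a round plain grey push button 30 mm across in a black housing on a grey switch box (85 x 75 x 45 mm, fixed). The box is on the left or on the right of the inlet; a black battery charger with a grey battery stands on the other side.
- start (a joint): Travel of the start button, m: 0 up, 0.006 fully down, where the spring takes about 5 N; it springs back.
- socket_mid (a point): Middle of a loose steel socket, 30 mm across and 38 mm tall, standing on the collar on the side away from the scale. Leave alone.
- bolt_mid (a point): Middle of a loose bolt standing on its head (25 mm across), 55 mm tall, between robot and inlet. Leave alone.
- wrench_grip (a point): Handle of a loose wrench lying flat at the far left. Leave alone.
- screwdriver_grip (a point): Handle of a loose screwdriver lying at the far right. Leave alone.
- drill_mid (a point): Motor axis of a cordless drill lying on its side on the right, 56 mm high. Leave alone.
- oilcan_mid (a point): Body of a red oil can, 70 mm across and 150 mm tall with its spout, on the left. Leave alone.
- grinding_disc_mid (a point): Centre of a black grinding disc, 114 mm across, lying on the left. Leave alone.
Not all that is in view belongs to the job. Leave any blue, green or pink look-alike of the part that bears start_top alone.

How it is judged:
On the way, in this order (a step that is already met when the one before it is completed fails the run):
1. the shutter's pointer is brought in line with the setting pin (horizontal distance between pointer and pin below 0.006 m and velocity of joint shutter between -0.03 and 0.03 rad/s), for 0.3 s.
2. with the shutter set, the start button is pressed fully down (horizontal distance between pointer and pin below 0.006 m and value of joint start above 0.0045 m), for 0.05 s.
At the end, for the whole second after the job is handed in: The pointer's aiming point is within 6 mm (in plan) of the setting pin's axis and the shutter is at rest; the start button has been pressed at least 4.5 mm with the shutter set, and is up again (less than 1.5 mm down) (horizontal distance between pointer and pin below 0.006 m and value of joint start below 0.0015 m and velocity of joint shutter between -0.02 and 0.02 rad/s); the robot touches nothing.
It fails at once if the lever tab is gripped: the fingers press on both its faces at once (over 2 N each) (contact force between the fingers and lever_ccw_face above 2 N and contact force between the fingers and lever_cw_face above 2 N).
It fails at once if the start button is pressed while the pointer is not at the pin (over 9 mm off) (value of joint start above 0.003 m and horizontal distance between pointer and pin above 0.009 m).
It fails at once if a loose tool or part lying around is moved, lifted or knocked over (over 15 mm) (distance of any of socket_mid, bolt_mid, wrench_grip, screwdriver_grip, drill_mid, oilcan_mid, grinding_disc_mid from where it was at the start of the episode above 0.015 m).
It also fails if it takes over 42 s, if anything falls off the work surface, if the arm or the gripper's body presses on something with over 40 N, if the wrist force passes 120 N, or if a joint passes its speed limit or range.

## Working session

There is one attempt and no reset: what is moved stays moved. The work goes in short steps, Python scripts to look and compute and a tool call to move; the robot and the scene stay as the last step left them, time stands still between calls to the robot, and variables do not carry over. Pictures are saved under pics/ and viewed, at most 10 in all, crops included, and the job is handed in when it is done.

Besides the shell and the picture viewer there is one more tool, called by a JSON object that holds its "method" and its "body", one argument or row to a line. jog_arm: Moves the arm, as the interface text tells. Its arguments: {"type":"object","properties":{"rows":{"type":"array"},"force":{"type":"number"}},"required":["rows"]}

```bash
mkdir -p pics
cat > h.py <<'E'
from workcell import read_state, vision, manip
import numpy as np, cv2
def cap(n):
    c=vision.capture(n); np.savez(f'{n}.npz',**{k:np.array(v) for k,v in c.items()}); return c
def ray(c,u,v,z):
    K,R,t=c['K'],c['R'],c['t']; o=-R.T@t; d=R.T@np.linalg.solve(K,[u,v,1.]); return o+d*(z-o[2])/d[2]
def proj(c,X):
    p=c['K']@(c['R']@np.array(X,float)+c['t']); return p[:2]/p[2]
E
python3 - <<'E'
from h import *
s=read_state(); print(s['clock'],s['tool_pos'],s['ee_rot'],s['gripper_width'])
for n in('top','side'):
    c=cap(n); print(n,c['K'][0,0],-c['R'].T@c['t'])
    cv2.imwrite(f'pics/{n}0.png',cv2.resize(c['frame'][:,:,::-1],(800,600),interpolation=cv2.INTER_CUBIC))
E
```

```text
0.0 [ 0.27547923 -0.56045808  0.21387681] [ 9.74025304e-01  2.26438168e-01 -1.56424020e-04 -6.62207719e-04] 0.09213835508380654
top 431.9194774800309 [0.35686183 0.05620992 1.43060767]
side 433.02887886518727 [-0.30926364 -0.86176938  0.78684957]
```

View pics/top0.png

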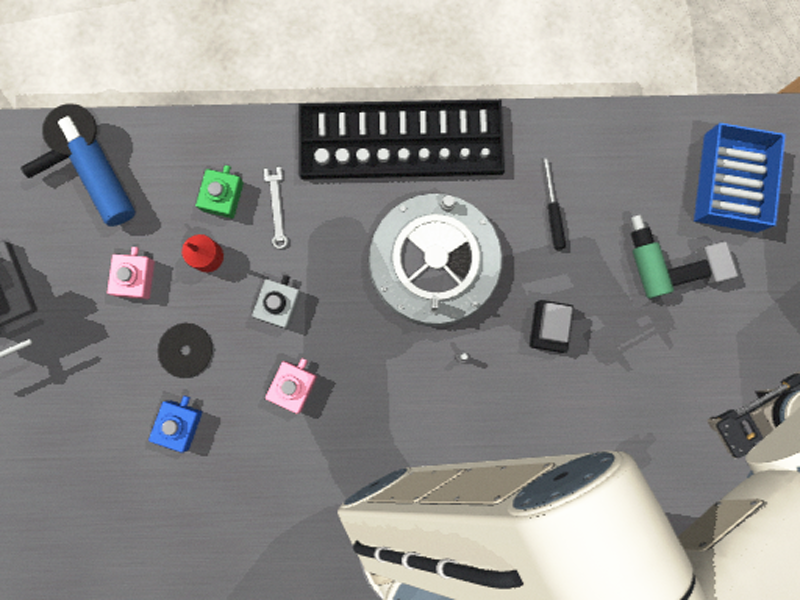

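View pics/side0.png

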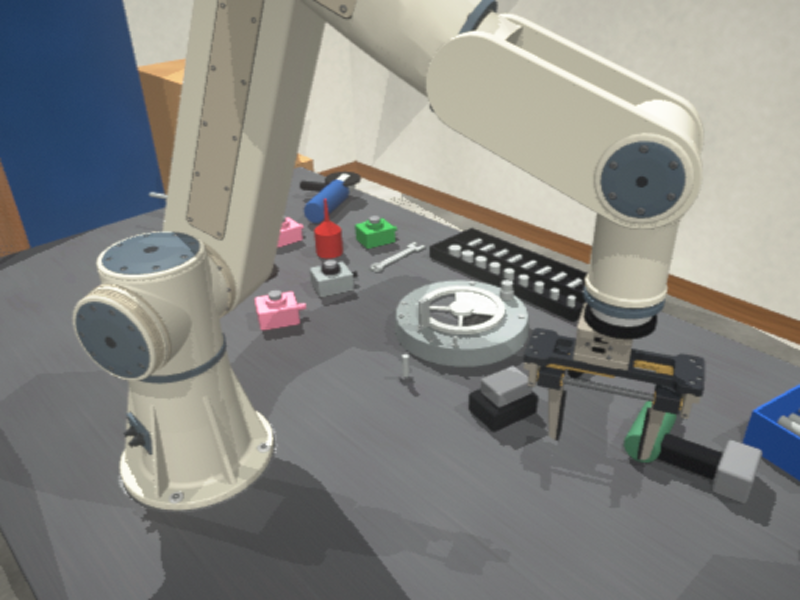

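Top view, in 800x600 pixels: the inlet is at (436,258), the lever at about (435,302), the socket at (448,203) and the bolt at (464,357). Five boxes could be taken for the switch box: grey (275,302), pink (131,273), pink (290,387), green (219,190) and blue (175,425). I choose the grey one, and will check it in a close crop together with the inlet.

Run:
```python
from h import *
f=np.load('top.npz')['frame'][:,:,::-1]
a=cv2.resize(f[118:212,232:326],(600,600),interpolation=cv2.INTER_CUBIC)
b=cv2.resize(f[172:215,156:199],(200,200),interpolation=cv2.INTER_CUBIC)
g=np.load('side.npz')['frame'][:,:,::-1]
d=cv2.resize(g[175:245,245:345],(200,140),interpolation=cv2.INTER_CUBIC)
o=np.zeros((600,800,3),np.uint8); o[:,:600]=a; o[:200,600:]=b; o[200:340,600:]=d
o[340:]=o[340:]
e=cv2.resize(g[160:195,190:230],(200,175),interpolation=cv2.INTER_CUBIC); o[345:520,600:]=e
cv2.imwrite('pics/crop1.png',o)
```

```text
(no output)
```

View pics/crop1.png

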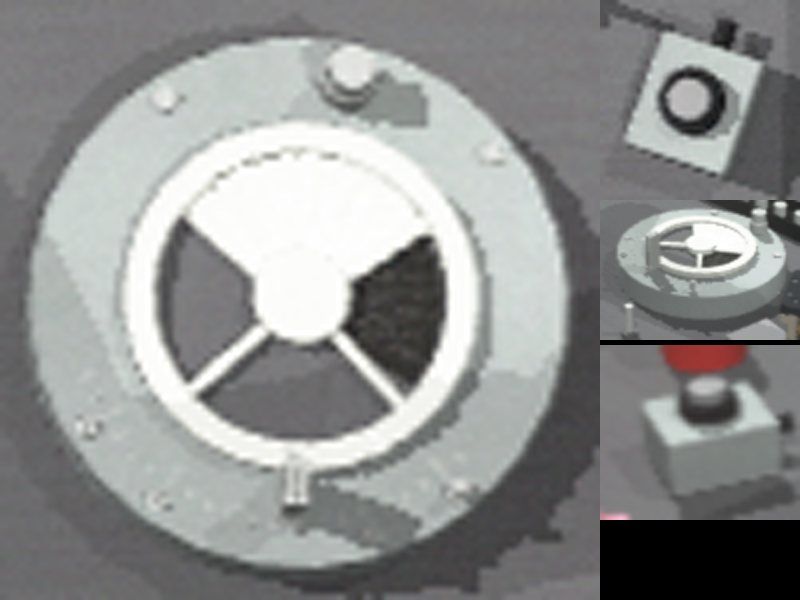

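The chosen box is plain grey with a grey button on a black housing. The lever stands at crop (295,485). The scale marks are at (90,427), (155,500) and (460,490), but I can't tell which is the pin, so I need a wrist view. Next I compute positions.

Run:
```python
from h import *
c=dict(np.load('top.npz')); s=94/600
def P(u,v): return 232+(u+.5)*s-.5,118+(v+.5)*s-.5
def Q(u,v): k=43/200; return 156+(u-600+.5)*k-.5,172+(v+.5)*k-.5
# collar edge fit: bright-vs-table boundary points picked from crop
e=np.array([[28,300],[570,300],[300,36],[300,570],[110,115],[490,110]])
w=np.array([ray(c,*P(*p),.04)[:2] for p in e])
A=np.c_[2*w,np.ones(len(w))]; x=np.linalg.lstsq(A,(w**2).sum(1),rcond=None)[0]; print('axis',x[:2],np.sqrt(x[2]+x[0]**2+x[1]**2))
r=ray(c,*P(300,296),.052); print('hub',r)
for n,p,z in[('lever top',(295,490),.108),('m1',(90,427),.0435),('m2',(155,500),.0435),('m3',(460,490),.0435),('f1',(168,98),.0435),('f2',(490,150),.0435),('sock',(352,68),.078)]:
    q=ray(c,*P(*p),z)[:2]-x[:2]; print(n,q+x[:2],np.hypot(*q),np.degrees(np.arctan2(q[1],q[0]))%360)
for z in(.045,.06,.07): print('btn',z,ray(c,*Q(688,98),z))
print('bolt',ray(c,464*.64,357*.64,.05))
w=vision.capture('wrist'); print(w['tool_from_camera'],w['K'][0,0])
```

```text
axis [ 0.59287652 -0.04361283] 0.13860769075571125
hub [ 0.59276569 -0.0422562   0.052     ]
lever top [ 0.48842399 -0.03261281] 0.10503015183399939 173.98827307497038
m1 [0.52963717 0.06592663] 0.12648363176034141 119.99871082613713
m2 [0.49161994 0.03401108] 0.12758670345891432 142.52601107932253
m3 [ 0.49264873 -0.12052633] 0.12633802938474406 217.50216229567712
f1 [0.69919156 0.02159331] 0.12471859612427492 31.522014495817977
f2 [ 0.66782124 -0.14321592] 0.12464945366607208 306.9590335420402
sock [ 0.70385727 -0.07052887] 0.11419806656802287 346.36733953427927
btn 0.045 [0.50879314 0.29537237 0.045     ]
btn 0.06 [0.5071484 0.2927833 0.06     ]
btn 0.07 [0.5060519  0.29105725 0.07      ]
bolt [ 0.38340487 -0.09387802  0.05      ]
[[ 9.13174936e-04 -9.59158162e-01 -2.82868849e-01  7.99145500e-02]
 [ 9.99999581e-01  8.59600913e-04  3.13506846e-04 -1.13250774e-04]
 [-5.75483297e-05 -2.82869017e-01  9.59158546e-01 -1.70874380e-01]
 [ 0.00000000e+00  0.00000000e+00  0.00000000e+00  1.00000000e+00]] 277.38346387924105
```

{"method": "jog_arm", "body": {
  "rows": [
    {"jaw":1,"xyz":[0.025,0.052,0.005],"yaw":-2.6},
    {"jaw":1,"xyz":[0.025,0.052,0.005],"yaw":-2.6},
    {"jaw":1,"xyz":[0.025,0.052,0.005],"yaw":-2.6},
    {"jaw":1,"xyz":[0.025,0.052,0.005],"yaw":-2.6},
    {"jaw":1,"xyz":[0.025,0.052,0.005],"yaw":-2.6},
    {"jaw":1,"xyz":[0.025,0.052,0.005],"yaw":-2.6},
    {"jaw":1,"xyz":[0.025,0.052,0.005],"yaw":-2.6},
    {"jaw":1,"xyz":[0.025,0.052,0.005],"yaw":-2.6},
    {"jaw":1,"xyz":[0.025,0.052,0.005],"yaw":-2.6},
    {"jaw":1,"xyz":[0.025,0.052,0.005],"yaw":-2.6},
    {"jaw":1,"xyz":[0,0,0],"yaw":0}
  ],
  "force": 20
}}

```text
clock: 1.52
tool_pos: [0.5269, -0.0378, 0.2647]
ee_rot: [1.0, 0.004, 0.0, -0.0]
ft_force: [-0.3, 0.4, 0.3]
gripper_width: 0.0005
gripper_force: 0.0
```

```bash
cat >> h.py <<'E'
from scipy.spatial.transform import Rotation as Ro
def wcap():
    s=read_state(); c=vision.capture('wrist'); T=np.eye(4); T[:3,:3]=Ro.from_quat(s['ee_rot']).as_matrix(); T[:3,3]=s['tool_pos']
    M=np.linalg.inv(T@c['tool_from_camera']); c['R'],c['t']=M[:3,:3],M[:3,3]
    np.savez('wrist.npz',**{k:np.array(v) for k,v in c.items()}); return c,s
E
python3 - <<'E'
from h import *
c,s=wcap(); print(s['clock'],s['tool_pos'],s['ee_rot'],s['gripper_width'])
cv2.imwrite('pics/w1.png',cv2.resize(c['frame'][:,:,::-1],(800,600),interpolation=cv2.INTER_CUBIC))
E
```

```text
1.525 [ 0.52690004 -0.03778248  0.26465958] [ 9.99993654e-01  3.53283828e-03  3.03287808e-04 -3.45628478e-04] 0.0005126944916506517
```

View pics/w1.png

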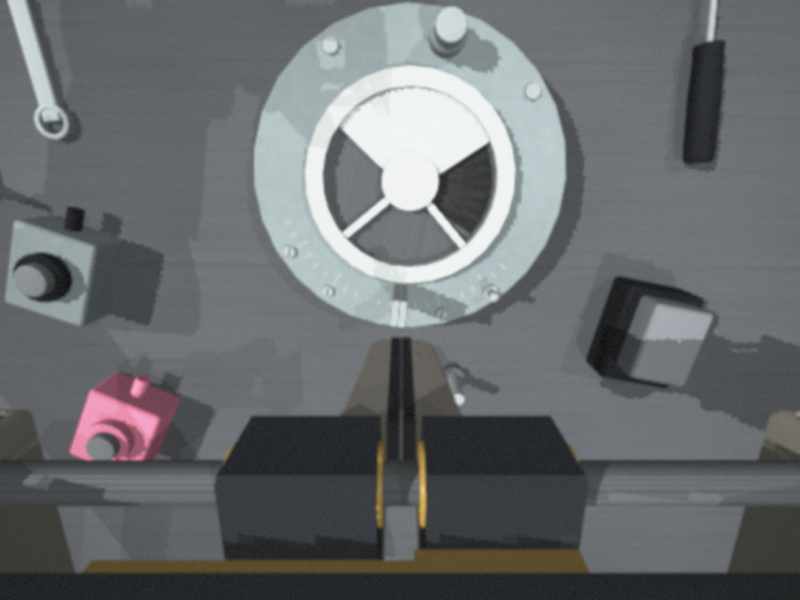

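Wrist view: flat screws at (291,252), (330,291) and (440,313). The mark at (491,293) is taller, with a shadow, so it looks like the pin. The lever is at (401,310). I check this in a close crop.

Run:
```python
from h import *
c=dict(np.load('wrist.npz')); 
cv2.imwrite('pics/w1c.png',cv2.resize(c['frame'][170:215,240:330,::-1],(800,400),interpolation=cv2.INTER_CUBIC))
ax=np.array([.5929,-.0430])
for z in(.0435,.0): print(ray(c,491*.64,293*.64,z))
for n,p in[('s1',(291,252)),('s2',(330,291)),('s3',(440,313)),('foot',(492,296))]:
    q=ray(c,p[0]*.64,p[1]*.64,.0435)[:2]-ax; print(n,q+ax,np.hypot(*q),np.degrees(np.arctan2(q[1],q[0]))%360)
for r in(165,180,195,217.5):
    a=np.radians(r); print(r,proj(c,[*(ax+.127*np.array([np.cos(a),np.sin(a)])),.0435])/.64)
print(proj(c,[*ax,.052])/.64)
```

```text
[ 0.490896   -0.12341787  0.0435    ]
[ 0.47805196 -0.1329776   0.        ]
s1 [0.5286569  0.06283545] 0.12380758856645106 121.25813872187302
s2 [0.49162763 0.02843556] 0.12393196755442251 144.80159998822117
s3 [ 0.47055019 -0.07597138] 0.12671459577678418 195.08204190324068
foot [ 0.48794614 -0.12456132] 0.1329193814751802 217.8513489432349
165 [371.17330117 312.78810872]
180 [405.48189775 317.31728297]
195 [439.88271476 313.31813158]
217.5 [487.79629452 291.70528786]
[407.25280674 181.13428658]
```

View pics/w1c.png

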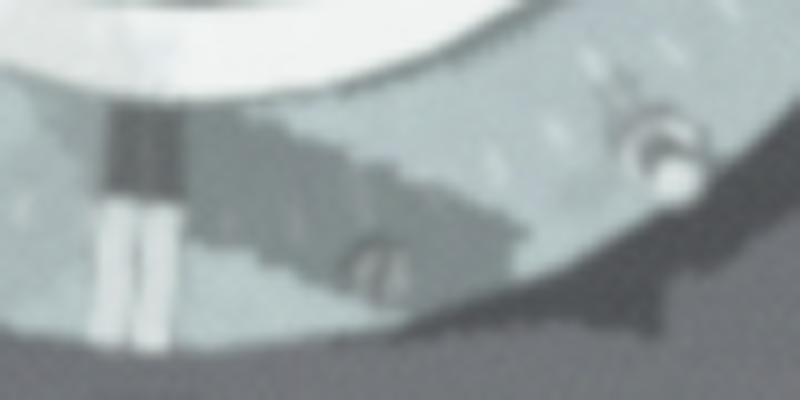

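The crop shows the pin at wrist (314.5,186.7)/384-row pixels: bright top at crop (678,180), foot ring at (660,148). The mark at (380,275) is a flat screw, and the tab is at (137,275). The pin is therefore at about 217.5°, and the lever must go counter-clockwise from about 174°.

Run:
```python
from h import *
c=dict(np.load('wrist.npz')); ax=np.array([.593,-.0437])
W=lambda u,v:(240+(u+.5)*.1125-.5,170+(v+.5)*.1125-.5)
hub=ray(c,410*.64-.2,181*.64-.2,.052); print('hub',hub)
for n,p,z in[('pintop',(678,180),.062),('foot',(662,148),.042),('tab',(137,275),.108),('tabout',(130,348),.108),('tabin',(145,200),.108)]:
    X=ray(c,*W(*p),z)[:2]
    for a in(ax,hub[:2]): q=X-a; print(n,X,np.hypot(*q),np.degrees(np.arctan2(q[1],q[0]))%360)
s=read_state(); p0=s['tool_pos']; 
for t in list(range(150,206,6)):
    a=np.radians(t); p=ax+.101*np.array([np.cos(a),np.sin(a)]); print(t,p.round(4),(p-p0[:2]).round(4)); p0=p
```

```text
hub [ 0.59328824 -0.04508377  0.052     ]
pintop [ 0.49301978 -0.12181755] 0.12687945534786876 218.00157917034028
pintop [ 0.49301978 -0.12181755] 0.12626099013881584 217.42622583192394
foot [ 0.49247507 -0.12330346] 0.12822625435523657 218.3749212272198
foot [ 0.49247507 -0.12330346] 0.12759943354707 217.80744355990882
tab [ 0.49244096 -0.03634524] 0.10082763717473059 175.8169064823007
tab [ 0.49244096 -0.03634524] 0.10122517245428786 175.0476252317508
tabout [ 0.48148504 -0.03542541] 0.11182152910124495 175.7563370279173
tabout [ 0.48148504 -0.03542541] 0.11221960193888068 175.06263807695518
tabin [ 0.50349804 -0.03738604] 0.08972439485303607 175.96472429253106
tabin [ 0.50349804 -0.03738604] 0.09011956211866014 175.10000192735495
150 [0.5055 0.0068] [-0.0204  0.0463]
156 [ 0.5007 -0.0026] [-0.0048 -0.0094]
162 [ 0.4969 -0.0125] [-0.0038 -0.0099]
168 [ 0.4942 -0.0227] [-0.0027 -0.0102]
174 [ 0.4926 -0.0331] [-0.0017 -0.0104]
180 [ 0.492  -0.0437] [-0.0006 -0.0106]
186 [ 0.4926 -0.0543] [ 0.0006 -0.0106]
192 [ 0.4942 -0.0647] [ 0.0017 -0.0104]
198 [ 0.4969 -0.0749] [ 0.0027 -0.0102]
204 [ 0.5007 -0.0848] [ 0.0038 -0.0099]
```

{"method": "jog_arm", "body": {
  "rows": [
    {"jaw":1,"xyz":[-0.02,0.045,0],"yaw":-5},
    {"jaw":1,"xyz":[0,0,-0.05],"yaw":0},
    {"jaw":1,"xyz":[0,0,-0.05],"yaw":0},
    {"jaw":1,"xyz":[0,0,-0.05],"yaw":0},
    {"jaw":1,"xyz":[0,0,-0.042],"yaw":0},
    {"jaw":1,"xyz":[-0.005,-0.009,0],"yaw":0},
    {"jaw":1,"xyz":[-0.002,-0.005,0],"yaw":0},
    {"jaw":1,"xyz":[0,0,0],"yaw":0}
  ],
  "force": 40
}}

```text
clock: 2.58
tool_pos: [0.4997, -0.0108, 0.0744]
ee_rot: [0.999, -0.043, 0.001, 0.0]
ft_force: [0.3, 0.8, 0.3]
gripper_width: 0.0004
gripper_force: 0.0
```

{"method": "jog_arm", "body": {
  "rows": [
    {"jaw":1,"xyz":[-0.0027,-0.006,0],"yaw":0},
    {"jaw":1,"xyz":[-0.0027,-0.006,0],"yaw":0},
    {"jaw":1,"xyz":[-0.0008,-0.0052,0],"yaw":3},
    {"jaw":1,"xyz":[-0.0008,-0.0052,0],"yaw":3},
    {"jaw":1,"xyz":[-0.0003,-0.0053,0],"yaw":3},
    {"jaw":1,"xyz":[-0.0003,-0.0053,0],"yaw":3},
    {"jaw":1,"xyz":[0.0003,-0.0053,0],"yaw":3},
    {"jaw":1,"xyz":[0.0003,-0.0053,0],"yaw":3},
    {"jaw":1,"xyz":[0.0008,-0.0052,0],"yaw":3},
    {"jaw":1,"xyz":[0.0008,-0.0052,0],"yaw":3},
    {"jaw":1,"xyz":[0,0,0],"yaw":0}
  ]
}}

```text
clock: 3.95
tool_pos: [0.493, -0.0643, 0.0727]
ee_rot: [0.986, 0.166, -0.0, 0.0]
ft_force: [-0.1, 0.7, 0.6]
gripper_width: 0.0003
gripper_force: 0.1
```

Run:
```python
from h import *
c,s=wcap(); t=cap('top'); print(s['clock'],s['tool_pos'],s['ee_rot'],s['ft_force'])
ax=np.array([.5933,-.0451])
for a in range(186,219,4):
    d=np.array([np.cos(np.radians(a)),np.sin(np.radians(a))])
    print(a,(proj(c,[*(ax+.101*d),.108])/.64).round(),end=' ')
q=s['tool_pos'][:2]-ax; print(np.hypot(*q),np.degrees(np.arctan2(q[1],q[0]))%360)
o=np.zeros((600,800,3),np.uint8)
o[:450,:600]=cv2.resize(c['frame'][:,:,::-1],(600,450)); 
o[450:,:200]=cv2.resize(t['frame'][118:212,232:326,::-1],(200,150))
cv2.imwrite('pics/w2.png',o)
```

```text
3.95 [ 0.49304912 -0.06425666  0.07274181] [ 9.86085486e-01  1.66239006e-01 -7.80120684e-05  3.32814980e-05] [-0.09160522  0.68360811  0.64468202]
186 [377. 394.] 190 [397. 397.] 194 [417. 400.] 198 [437. 401.] 202 [457. 400.] 206 [477. 399.] 210 [497. 396.] 214 [517. 392.] 218 [536. 387.] 0.10206476269816099 190.81807532744415
```

View pics/w2.png

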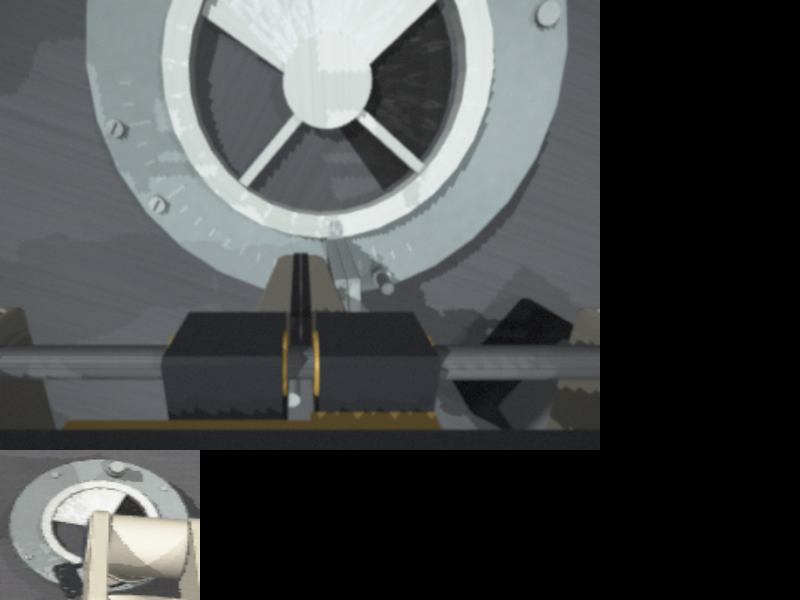

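The lever top is at about (466,400) in 800-px wrist coordinates, which is about 204°. The finger at (300,255) of this picture pushes on its left face, and the pin is at (385,280). About 13° remain. I'll go 10.5° and measure.

{"method": "jog_arm", "body": {
  "rows": [
    {"jaw":1,"xyz":[0.0007,-0.0031,0],"yaw":2},
    {"jaw":1,"xyz":[0.0008,-0.0031,0],"yaw":2},
    {"jaw":1,"xyz":[0.0009,-0.0031,0],"yaw":2},
    {"jaw":1,"xyz":[0.001,-0.003,0],"yaw":2},
    {"jaw":1,"xyz":[0.0011,-0.003,0],"yaw":1},
    {"jaw":1,"xyz":[0.0011,-0.003,0],"yaw":1},
    {"jaw":1,"xyz":[0,0,0],"yaw":0}
  ]
}}

```text
clock: 4.92
tool_pos: [0.4988, -0.0824, 0.0725]
ee_rot: [0.968, 0.252, -0.0, 0.0]
ft_force: [0.0, 0.4, 1.0]
gripper_width: 0.0003
gripper_force: 0.6
```

Run:
```python
from h import *
c,s=wcap(); print(s['clock'],s['tool_pos'],s['ee_rot'],s['ft_force'])
ax=np.array([.5933,-.0451]); f=c['frame'][:,:,::-1]
p=proj(c,[.4927,-.1225,.05]); u0,v0=int(p[0])-65,int(p[1])-40
print(u0,v0); u0=max(0,min(u0,412)); v0=max(0,min(v0,309))
im=cv2.resize(f[v0:v0+75,u0:u0+100],(800,600),interpolation=cv2.INTER_CUBIC)
for a in(213,217.5):
  d=np.array([np.cos(np.radians(a)),np.sin(np.radians(a))])
  for r in(.090,.112):
    q=proj(c,[*(ax+r*d),.108]); q=((q-[u0,v0]+.5)*8-.5).astype(int); print(a,r,q); 
    if a>215: cv2.circle(im,tuple(map(int,q)),4,(0,0,255),-1)
for z in(.062,.04):
    q=((proj(c,[.4927,-.1225,z])-[u0,v0]+.5)*8-.5).astype(int);cv2.circle(im,tuple(map(int,q)),4,(0,255,0),-1)
print(u0,v0); cv2.imwrite('pics/w3.png',im)
```

```text
4.925 [ 0.49883304 -0.08240168  0.07251531] [ 9.67816558e-01  2.51656717e-01 -7.90207933e-05  2.01575865e-05] [0.02133142 0.37479437 1.03356857]
232 205
213 0.09 [487 273]
213 0.112 [497 556]
217.5 0.09 [592 262]
217.5 0.112 [622 545]
232 205
```

View pics/w3.png

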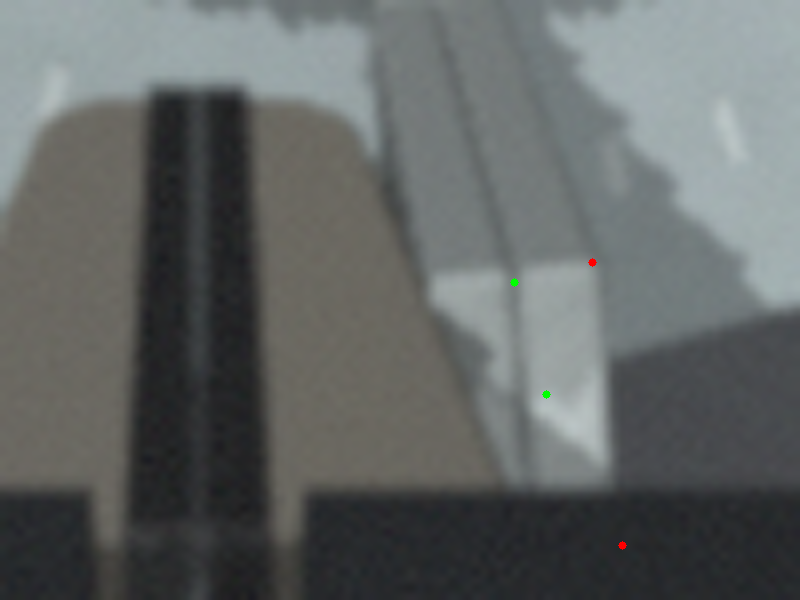

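The tab's centre seam is at (514,270), which puts the lever at about 214.1°, with 3.4° left. I push 3° more, back off, and look from above.

{"method": "jog_arm", "body": {
  "rows": [
    {"jaw":1,"xyz":[0.001,-0.0025,0],"yaw":1.5},
    {"jaw":1,"xyz":[0.0011,-0.0024,0],"yaw":1.5},
    {"jaw":1,"xyz":[0,0,0],"yaw":0},
    {"jaw":1,"xyz":[-0.004,0.012,0],"yaw":0},
    {"jaw":1,"xyz":[-0.004,0.015,0],"yaw":0},
    {"jaw":1,"xyz":[0,0,0.05],"yaw":-8},
    {"jaw":1,"xyz":[0.005,0,0.05],"yaw":-8},
    {"jaw":1,"xyz":[0.02,0,0.05],"yaw":-8},
    {"jaw":1,"xyz":[0.02,0,0.04],"yaw":-8},
    {"jaw":1,"xyz":[0,0,0],"yaw":0}
  ]
}}

```text
clock: 6.22
tool_pos: [0.5408, -0.0593, 0.2659]
ee_rot: [1.0, 0.001, 0.003, 0.0]
ft_force: [-0.1, 0.4, -0.3]
gripper_width: 0.0007
gripper_force: 0.0
```

Run:
```python
from h import *
c,s=wcap(); print(s['clock'],s['tool_pos'],s['ee_rot'],s['ft_force'])
ax=np.array([.5933,-.0451]); f=c['frame'][:,:,::-1]
p=proj(c,[.5,-.115,.05]); u0,v0=int(p[0])-40,int(p[1])-35
print(u0,v0)
im=cv2.resize(f[v0:v0+75,u0:u0+80],(640,600),interpolation=cv2.INTER_CUBIC)
for a in(213,217.5):
  d=np.array([np.cos(np.radians(a)),np.sin(np.radians(a))])
  for r,z in((.090,.108),(.112,.108),(.127,.062),(.127,.04)):
    q=proj(c,[*(ax+r*d),z]); q=((q-[u0,v0]+.5)*8-.5).astype(int); print(a,r,z,q)
q=proj(c,[*ax,.052]); print('hub pred',q)
im=np.hstack([im,np.zeros((600,160,3),np.uint8)]); u,v=int(q[0])-20,int(q[1])-20
if v>=0: im[:160,640:]=cv2.resize(f[v:v+40,u:u+40],(160,160))
print(u,v); cv2.imwrite('pics/w4.png',im)
```

```text
6.225 [ 0.54079115 -0.05928497  0.26592938] [9.99992969e-01 1.39506335e-03 3.46429904e-03 3.38785008e-04] [-0.12710944  0.37119633 -0.33102759]
254 157
213 0.09 0.108 [244 286]
213 0.112 0.108 [316 398]
213 0.127 0.062 [326 376]
213 0.127 0.04 [311 337]
217.5 0.09 0.108 [282 261]
217.5 0.112 0.108 [363 367]
217.5 0.127 0.062 [373 345]
217.5 0.127 0.04 [355 308]
hub pred [245.86170273 127.06170757]
225 107
```

View pics/w4.png

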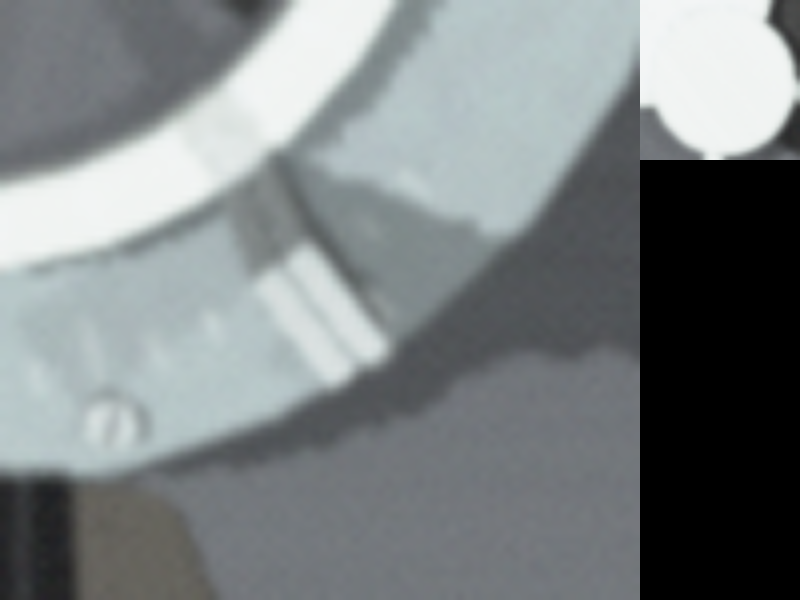

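Tab seam measured (285,259)→(360,368), against a prediction of (282,261)→(363,367) for 217.5°. The pointer is in line with the pin, which is hidden right behind the tab. Now to the button: I move over it and look.

{"method": "jog_arm", "body": {
  "rows": [
    {"jaw":1,"xyz":[0,0.05,0],"yaw":0},
    {"jaw":1,"xyz":[0,0.05,0],"yaw":0},
    {"jaw":1,"xyz":[0,0.05,0],"yaw":0},
    {"jaw":1,"xyz":[0,0.05,0],"yaw":0},
    {"jaw":1,"xyz":[0,0.05,0],"yaw":0},
    {"jaw":1,"xyz":[0,0.05,0],"yaw":0},
    {"jaw":1,"xyz":[0,0.05,0],"yaw":0},
    {"jaw":1,"xyz":[0,0,0],"yaw":0}
  ]
}}

```text
clock: 7.28
tool_pos: [0.536, 0.2926, 0.2604]
ee_rot: [1.0, 0.004, -0.001, 0.0]
ft_force: [0.0, -0.1, -0.5]
gripper_width: 0.0005
gripper_force: 0.0
```

Run:
```python
from h import *
c,s=wcap(); print(s['clock'],s['tool_pos'],s['ft_force'])
f=c['frame'][:,:,::-1]
p=proj(c,[.507,.292,.065]); u0,v0=max(0,int(p[0])-50),max(0,int(p[1])-37); print(u0,v0,p)
cv2.imwrite('pics/w5.png',cv2.resize(f[v0:v0+75,u0:u0+100],(800,600),interpolation=cv2.INTER_CUBIC))
```

```text
7.275 [0.53598921 0.29255422 0.26036264] [ 0.0222701  -0.12176945 -0.53140033]
206 150 [256.35622349 187.0076427 ]
```

View pics/w5.png

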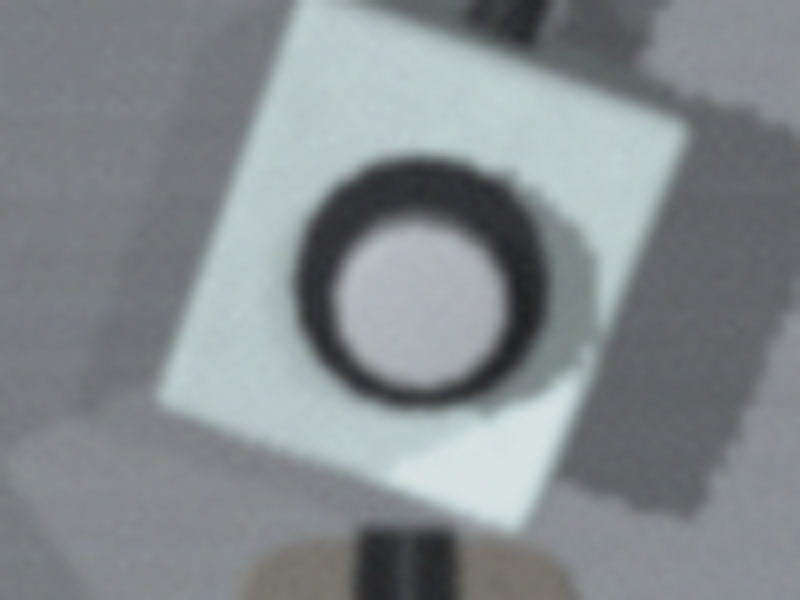

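The grey button is centred at crop (421,303), about 175 px across, on the grey box. I triangulate it with the top view.

Run:
```python
from h import *
from scipy.optimize import least_squares
w=dict(np.load('wrist.npz')); t=np.load('top.npz'); 
c=dict(K=t['K'],R=t['R'],t=t['t'])
pw=np.array([206+421.5/8-.5,150+303.5/8-.5]); k=43/200; pt=np.array([156+88.5*k-.5,172+98.5*k-.5])
r=least_squares(lambda X:np.r_[proj(w,X)-pw,proj(c,X)-pt],[.5,.29,.06]); print(r.x,r.fun)
for z in(.06,.07,.08): print(z,ray(w,*pw,z),ray(c,*pt,z), (w['R']@ray(w,*pw,z)+w['t'])[2]*21.9/w['K'][0,0])
```

```text
[0.50703182 0.28981359 0.06759208] [-0.23088135  0.10340156  0.52457153 -0.23853041]
0.06 [0.50490219 0.28941756 0.06      ] [0.5071484 0.2927833 0.06     ] 0.030585680143349205
0.07 [0.50790542 0.28952526 0.07      ] [0.5060519  0.29105725 0.07      ] 0.029761300594302972
0.08 [0.51090865 0.28963297 0.08      ] [0.50495541 0.28933121 0.08      ] 0.028936921045256747
```

{"method": "jog_arm", "body": {
  "rows": [
    {"jaw":1,"xyz":[-0.029,-0.0025,0],"yaw":0},
    {"jaw":1,"xyz":[0,0,-0.05],"yaw":0},
    {"jaw":1,"xyz":[0,0,-0.05],"yaw":0},
    {"jaw":1,"xyz":[0,0,-0.05],"yaw":0},
    {"jaw":1,"xyz":[0,0,-0.025],"yaw":0},
    {"jaw":1,"xyz":[0,0,0],"yaw":0},
    {"jaw":1,"xyz":[0,0,-0.007],"yaw":0},
    {"jaw":1,"xyz":[0,0,-0.004],"yaw":0},
    {"jaw":1,"xyz":[0,0,0],"yaw":0},
    {"jaw":1,"xyz":[0,0,0],"yaw":0}
  ]
}}

```text
clock: 8.57
tool_pos: [0.5092, 0.2876, 0.0771]
ee_rot: [1.0, 0.002, 0.0, -0.0]
ft_force: [0.1, -0.6, -0.4]
gripper_width: 0.0004
gripper_force: 0.0
```

{"method": "jog_arm", "body": {
  "rows": [
    {"jaw":1,"xyz":[-0.002,0.002,-0.003],"yaw":0},
    {"jaw":1,"xyz":[0,0,-0.003],"yaw":0},
    {"jaw":1,"xyz":[0,0,-0.003],"yaw":0},
    {"jaw":1,"xyz":[0,0,-0.002],"yaw":0},
    {"jaw":1,"xyz":[0,0,0],"yaw":0}
  ]
}}

```text
clock: 9.2
tool_pos: [0.5069, 0.2894, 0.0655]
ee_rot: [1.0, 0.001, -0.0, 0.0]
ft_force: [-1.0, 1.4, 2.6]
gripper_width: 0.0006
gripper_force: 1.2
```

{"method": "jog_arm", "body": {
  "rows": [
    {"jaw":1,"xyz":[0,0,-0.001],"yaw":0},
    {"jaw":1,"xyz":[0,0,-0.001],"yaw":0},
    {"jaw":1,"xyz":[0,0,0],"yaw":0}
  ]
}}

```text
clock: 9.57
tool_pos: [0.5069, 0.2894, 0.0636]
ee_rot: [1.0, 0.001, -0.0, -0.0]
ft_force: [-1.7, -0.5, 3.9]
gripper_width: 0.0005
gripper_force: 1.8
```

{"method": "jog_arm", "body": {
  "rows": [
    {"jaw":1,"xyz":[0,0,-0.001],"yaw":0},
    {"jaw":1,"xyz":[0,0,-0.001],"yaw":0},
    {"jaw":1,"xyz":[0,0,0],"yaw":0}
  ]
}}

```text
clock: 9.95
tool_pos: [0.5069, 0.2894, 0.0616]
ee_rot: [1.0, 0.001, -0.0, -0.0]
ft_force: [-3.0, 0.3, 4.7]
gripper_width: 0.0003
gripper_force: 2.3
```

{"method": "jog_arm", "body": {
  "rows": [
    {"jaw":1,"xyz":[0,0,-0.001],"yaw":0},
    {"jaw":1,"xyz":[0,0,-0.001],"yaw":0},
    {"jaw":1,"xyz":[0,0,0],"yaw":0}
  ]
}}

```text
clock: 10.32
tool_pos: [0.5071, 0.2894, 0.0612]
ee_rot: [1.0, 0.002, 0.0, -0.0]
ft_force: [-7.2, -2.5, 21.0]
gripper_width: 0.0004
gripper_force: 10.7
```

The button is bottomed out: the force jumped to 21 N at the stop, and the spring had been near 5 N just before. I release it and retract.

{"method": "jog_arm", "body": {
  "rows": [
    {"jaw":1,"xyz":[0,0,0.01],"yaw":0},
    {"jaw":1,"xyz":[0,0,0.05],"yaw":0},
    {"jaw":1,"xyz":[0,0,0.05],"yaw":0},
    {"jaw":1,"xyz":[0,0,0.05],"yaw":0},
    {"jaw":1,"xyz":[0,-0.05,0.04],"yaw":0},
    {"jaw":1,"xyz":[0.02,-0.05,0],"yaw":0},
    {"jaw":1,"xyz":[0.02,-0.05,0],"yaw":0},
    {"jaw":1,"xyz":[0,-0.05,0],"yaw":0},
    {"jaw":1,"xyz":[0,-0.05,0],"yaw":0},
    {"jaw":1,"xyz":[0,0,0],"yaw":0},
    {"jaw":1,"xyz":[0,0,0],"yaw":0}
  ]
}}

```text
clock: 11.7
tool_pos: [0.5471, 0.0407, 0.2585]
ee_rot: [1.0, 0.001, 0.0, -0.0]
ft_force: [0.7, 0.3, -0.1]
gripper_width: 0.0003
gripper_force: 0.0
```

Run:
```python
from h import *
c,s=wcap(); print(s['clock'],s['tool_pos'],s['ft_force'])
ax=np.array([.5933,-.0451]); f=c['frame'][:,:,::-1]
p=proj(c,[.5,-.115,.07]); u0,v0=int(p[0])-40,int(p[1])-35; print(u0,v0)
im=cv2.resize(f[v0:v0+75,u0:u0+80],(640,600),interpolation=cv2.INTER_CUBIC)
a=np.radians(217.5); d=np.array([np.cos(a),np.sin(a)])
for r,z in((.090,.108),(.112,.108),(.127,.062),(.127,.04)):
    print(r,z,(proj(c,[*(ax+r*d),z])-[u0,v0]+.5)*8-.5)
cv2.imwrite('pics/w6.png',im)
```

```text
11.7 [0.54711002 0.04070923 0.25852891] [ 0.66210775  0.32890269 -0.10478502]
329 166
0.09 0.108 [343.95276746 237.61410161]
0.112 0.108 [416.94777298 345.18282207]
0.127 0.062 [347.61687868 314.9887018 ]
0.127 0.04 [300.16205363 274.02577149]
```

View pics/w6.png

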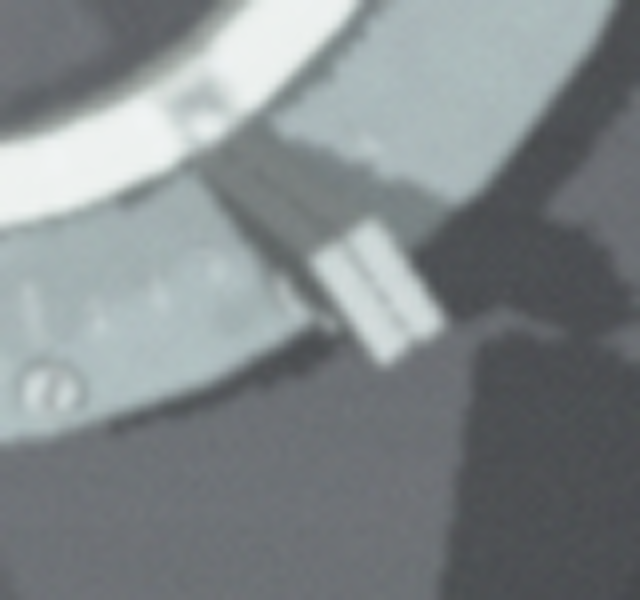

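The tab seam (343,240)→(416,345) matches the prediction for 217.5°, with the pin's edge peeping out behind it. The shutter is still set, so I hand in.

```bash
python3 -c "
from h import *
print(manip.finish_job())"
```

```text
the job is handed in; nothing more can be done
None
```

I pushed the shutter's pointer into line with the setting pin (camera check agrees to within about 1°), then pressed the start button to its stop and let it go. I handed the job in with the arm clear; no verdict came back.

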